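# Draw the rolling pin out of its half-hooded case

## Robot

A 6-joint arm with a two-finger parallel gripper is mounted at the origin on a cart in front of the work surface, level with it; the furniture and walls round the work are solid. World frame = base frame: x ahead of the robot, y to its left, z up, the work surface at z = 0. Lengths are in m, angles in rad, forces in N, time in s.
With the tool pointing down it reaches from about 0.3 to 0.75 m from the base axis. Payload 8.5 kg.
Tool frame: the origin (TCP) lies at the very end of the fingers, on their centre line; the grasp point (between the pads) lies 19 mm behind it; z points along the fingers, y is the line along which they close (so a half turn about z gives the same grasp; the last joint's range is limited). The gripper opens to 85 mm and grips with 20 to 120 N. Pads are 22 mm wide; open, the fingers measure 114 mm over their backs; the gripper's body (76 mm by 85 mm) begins 54 mm behind the grasp point. The pads swing forward as they close: fully open they stand 13 mm farther back than shut.
Start: joints at [1.033, 0.381, 1.297, -0, 1.464, -0.215], TCP at [0.174, 0.522, 0.231] pointing down, gripper open.
Joint ranges: [-3.11, 3.11], [-0.89, 2.33], [0.22, 2.48], [-1.42, 4.56], [0.17, 2.85], [-2.88, 2.88]. Speed limits (rad/s): [2.39, 2.39, 3.14, 3.14, 3.14, 3.14].

## Interface

Orientations are given as a unit quaternion [w, x, y, z].
In Python, from rig import arm, cams, ticket gives the robot as it stands. Calls block until the motion is done:
- arm.move_ptp(position, orientation): joint-space move of the TCP to a pose.
- arm.move_linear(position, ori=None, speed=0.15): straight line of the TCP; ori=None keeps the orientation; speed is the mean speed in m/s.
- arm.set_joints(angles): joint-space move.
- arm.ungrasp() and arm.clamp(f_grip=None): open the fingers fully, or close them until they stop; f_grip is the grip in N (None keeps the last).
- arm.sleep(seconds).
- arm.solve_ik(position, orientation): joint angles nearest the present ones, or None.
- arm.observe(): the state.
- cams.read_camera(name): name is "side" or "top"; returns the picture (400x640x3 uint8, red, green, blue); there is no depth.
- cams.camera_model(name): a dict with "camera_matrix" (3x3 intrinsics, pixels), "k1" (the pictures are not rectified: a ray, as slopes to the right and down, at radius r is drawn at 1 + k1 r^2 times it, then the intrinsics apply), "world_to_cam" (4x4, takes a point from world to camera coordinates). Camera axes: x right, y down, z forward; pixel columns grow to the right and rows downward; lengths in m; the calibration is good to about 2 mm. A picture is of the moment at which its call begins. camera_model takes no time and is no camera call.
A pose or a line that the arm cannot do raises arm.IKError and nothing moves.
- ticket.close_job(): hands the job in; it is judged then, once.
The state is a dict: "t": time; "qpos": joint angles; "joint_vel": joint speeds; "effort": joint torques, N m; "eef_pos": TCP position; "ee_rot": TCP orientation; "force": force on the tool from outside, world axes, zero at the start; "torque": the same for the moment, N m; "opening": opening from 0.0 (shut) to 1.0 (fully open); "grip_force": force on a finger pad.
Only numpy, scipy, OpenCV 4.12 (cv2) and the standard library are available. Lean on these libraries where they do the work, as an engineer would, in place of code of your own. Each camera call takes 0.05 s, during which the arm holds its last target. There are 200 camera calls.

## Task

Take the rolling pin out of its wooden case: first swing the wooden keeper bar a quarter turn off the pin until it lies in line along the case's back wall, and leave it so. Then raise the pin's uncovered end over the end wall while its other end is still under the hood, draw the pin out slantwise, and finish while holding it in the gripper, still, with the whole pin at least 8 cm above the top of the hood. Leave the jars, vegetables and other things round about where they stand.

Things in the scene. Friction and masses are not known exactly. Their poses are not given: they have to be found in the camera images.
- case: Pale wooden rolling-pin case, fixed, 158 (x) x 364 (y) x 94 mm high. Origin: centre of its underside, on the worktop. y axis along its length, roughly to the robot's left; x to its back wall, z up. Floor 8 mm above the origin; inside 130 mm wide (x +-65), 340 long (y +-170). Long walls 14 thick, top at 50 mm. Open top between hood and end wall is 248 long, shorter than the pin.
- pin: Loose straight wooden rod, 300 mm long, 34 diameter, about 0.17 kg, no handles. Origin: its middle, on its axis; y axis along it. Starts on the case's floor along the centre line, axis 25 mm above the worktop, hooded end 67 to 87 mm deep under the hood. Can roll. The hood lets it tilt at least 24 degrees about its covered end; about 14 lift the free end over the end wall.
- pin_free_end (a point): centre of the pin's end face at +y, the uncovered end at the start
- pin_hood_end (a point): centre of the pin's end face at -y, under the hood at the start
- hood_edge (a point): middle of the lower edge of the hood's mouth (case x 0, y -78, z 86.5 mm). The fixed hood covers the inside from y -170 to -78, underside 86.5, top 93.5 mm above the worktop; its mouth faces +y, open over the full inner width. Low strips 6 mm high on the floor, 14 to 21 mm either side of the centre line at y 75..105 and -110..-80, keep the pin from rolling.
- end_wall_top (a point): middle of the top of the case's free end wall (y 170..182 mm), 75 mm above the worktop (case x 0, y 176, z 75)
- keeper (a joint): dark wooden bar 111 x 14 x 12 mm, 54 to 66 mm above the worktop, turning on a pivot on the back wall. 0: straight across over the pin, tip to the front; grows as the tip swings towards case +y (clockwise from above); 1.571: along the back wall. Starts at 0 to 0.5, stops -0.15 and 2.3; stays where left (about 0.6 N at the peg turns it). It bars the pin until swung off.
- keeper_pivot (a point): pivot of the keeper, on its top face (case x 72, y 50, z 66 mm)
- keeper_peg (a point): on the axis of the round upright peg near the keeper's tip, 18 mm above the bar and 12 mm below the peg's top; the peg is 14 mm in diameter, stands 30 mm up from the bar (66 to 96 mm above the worktop), 90 mm from the pivot. Can be pinched from above; turns with the bar
- marmalade_jar: bystander, tall jar 69 mm wide, 114 mm high, to the right; origin under its centre
- jam_jar: bystander, small jar 56 mm wide, 76 mm high, to the right; origin under its centre
- onion: bystander, onion 78 mm wide, 84 mm high, to the right; origin under its centre
- mill: bystander, wooden pepper mill 58 mm wide, 146 mm high, far left; origin under its centre
- tin: bystander, low round tin 75 mm wide, 58 mm high, to the left; origin under its centre
- garlic: bystander, garlic bulb about 50 mm, to the left; origin under its centre
- timer: bystander, round kitchen timer 63 mm wide, 41 mm high, near left; origin under its centre

How it is judged:
On the way, in this order (a step that is already met when the one before it is completed fails the run):
1. the keeper lies in line along the back wall, pin still in the case (value of joint keeper between 1.4 and 1.74 rad and height (world z) of pin_free_end below 0.06 m), for 0.2 s.
2. the pin slants through the opening: its free end is above the end wall while its other end is still under the hood (height (world z) of pin_free_end above 0.09 m and height (world z) of pin_hood_end below 0.075 m and y of pin_hood_end in the frame of case below -0.085 m), for 0.1 s.
At the end, for the whole second after the job is handed in: The pin is held still in the gripper (fingers press on it, speed under 3 cm/s), off the case, with both its ends' centres at least 165 mm above the worktop (the hood's top is at 94 mm); the keeper still lies along the back wall, within about 0.17 rad (10 degrees) (value of joint keeper between 1.4 and 1.74 rad and height (world z) of each of pin_free_end, pin_hood_end above 0.165 m and contact force between pin and the fingers above 2 N and contact force between pin and case below 0.1 N and linear speed of pin below 0.03 m/s and angular speed of pin below 0.2 rad/s); the arm keeps its last pose, push and grip.
It fails at once if a thing standing round the case is pushed more than 2 cm away (distance of any of marmalade_jar, jam_jar, onion, mill, tin, garlic, timer from where it was at the start of the episode above 0.02 m).
It also fails if it takes over 48 s, if anything falls off the work surface, if the arm or the gripper's body presses on something with over 40 N, if the wrist force passes 120 N, or if a joint passes its speed limit or range.

## Working session

There is one attempt and no reset: what is moved stays moved. The work goes in short steps, each a Python script; the robot and the scene stay as the last script left them, time stands still between calls to the robot, and variables do not carry over. Pictures are saved under pics/ and viewed, at most 10 in all, crops included, and the job is handed in when it is done.

```bash
mkdir -p pics; ls
cat > h.py <<'E'
from rig import arm,cams,ticket
import numpy as np,cv2
def shot(n,f,crop=None,s=1):
    im=cams.read_camera(n)
    if crop: a,b,c,d=crop; im=im[b:d,a:c]
    if s!=1: im=cv2.resize(im,None,fx=s,fy=s,interpolation=cv2.INTER_CUBIC)
    cv2.imwrite('pics/'+f,cv2.cvtColor(im,cv2.COLOR_RGB2BGR))
def ray(n,u,v):
    m=cams.camera_model(n);K=np.array(m['camera_matrix']);T=np.array(m['world_to_cam']);k=m['k1']
    d=np.linalg.inv(K)@[u,v,1];p=d[:2].copy()
    for _ in range(20): p=d[:2]/(1+k*(p@p))
    R=T[:3,:3];return -R.T@T[:3,3],R.T@np.array([*p,1])
def proj(n,P):
    m=cams.camera_model(n);K=np.array(m['camera_matrix']);T=np.array(m['world_to_cam']);k=m['k1']
    c=T[:3,:3]@np.array(P)+T[:3,3];p=c[:2]/c[2];p=p*(1+k*(p@p));return (K@[*p,1])[:2]
def atz(n,u,v,z):
    o,d=ray(n,u,v);return o+d*(z-o[2])/d[2]
def tri(*obs):
    A=np.zeros((3,3));b=np.zeros(3)
    for n,u,v in obs:
        o,d=ray(n,u,v);d/=np.linalg.norm(d);M=np.eye(3)-np.outer(d,d);A+=M;b+=M@o
    return np.linalg.solve(A,b)
E
python3 - <<'E'
from h import *
for n in('side','top'):
    shot(n,n+'0.png');m=cams.camera_model(n);print(n,m['camera_matrix'],m['k1'],ray(n,320,200))
print(arm.observe())
E
```

```text
pics
side [[455.83647416   0.         324.84302627]
 [  0.         455.83647416 198.97126087]
 [  0.           0.           1.        ]] -0.08744536707316754 (array([0.23698297, 1.02214602, 0.58992039]), array([ 0.2822252 , -0.86668547, -0.41148901]))
top [[377.72824769   0.         326.8257769 ]
 [  0.         377.72824769 203.24056584]
 [  0.           0.           1.        ]] -0.04289075650867321 (array([ 0.41872458, -0.00555557,  1.17501109]), array([ 0.11255168,  0.03428387, -0.99325571]))
{'t': 0.1, 'qpos': array([ 1.03271088e+00,  3.81145677e-01,  1.29819605e+00,  2.73740888e-05,
        1.46362506e+00, -2.15299037e-01]), 'joint_vel': array([ 0.0015208 , -0.00113116, -0.00246385, -0.00015852,  0.00048331,
       -0.00081795]), 'effort': array([ 3.75343719e-03, -4.49220157e+01, -2.31654936e+01, -2.05649885e-04,
        3.76460346e-03, -3.97608278e-05]), 'eef_pos': array([0.17431467, 0.52135262, 0.23076063]), 'ee_rot': array([-2.65390278e-04,  1.60694876e-01,  9.87003893e-01, -6.33892744e-04]), 'force': array([ 0.18462011, -0.24162925, -1.09447498]), 'torque': array([-0.01258228, -0.0178503 , -0.02690866]), 'grip_force': 0.0, 'opening': 0.9975470652009336}
```

View pics/side0.png

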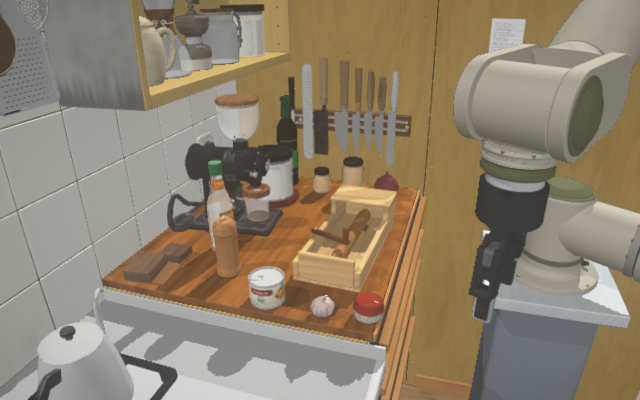

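View pics/top0.png

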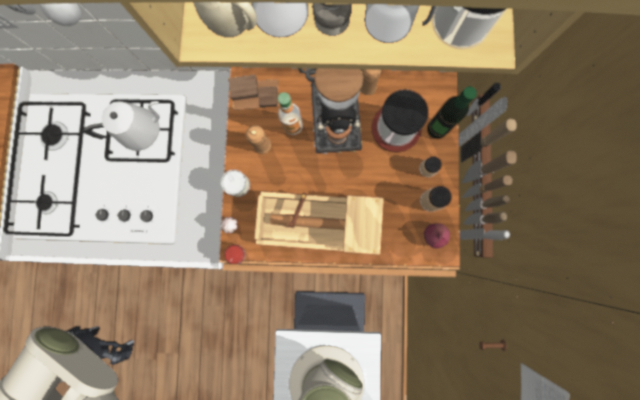

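The side view shows the case at about (300–395, 190–285) px, with the keeper across the pin. The top view shows it at (257–382, 193–252), hood to the right, tin, garlic and timer to the left. Next I'll enlarge both.

Run:
```python
from h import *
shot('top','t1.png',(215,165,395,275),4.4)
shot('side','s1.png',(285,175,415,300),4.8)
```

```text
(no output)
```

View pics/t1.png

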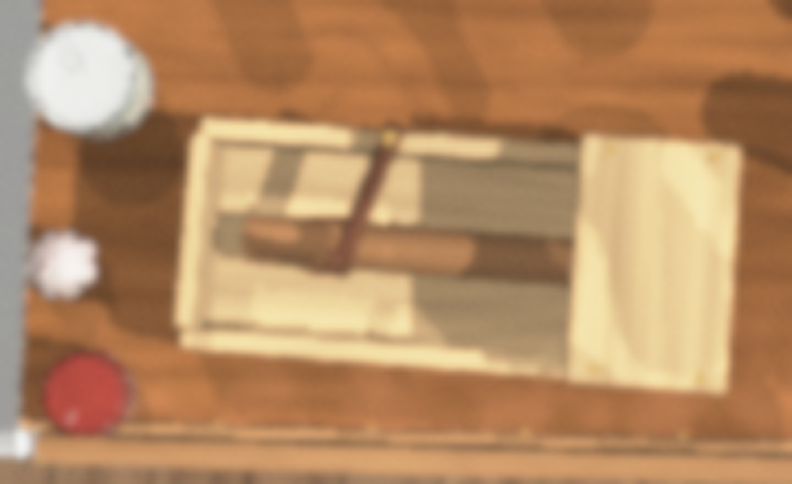

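View pics/s1.png

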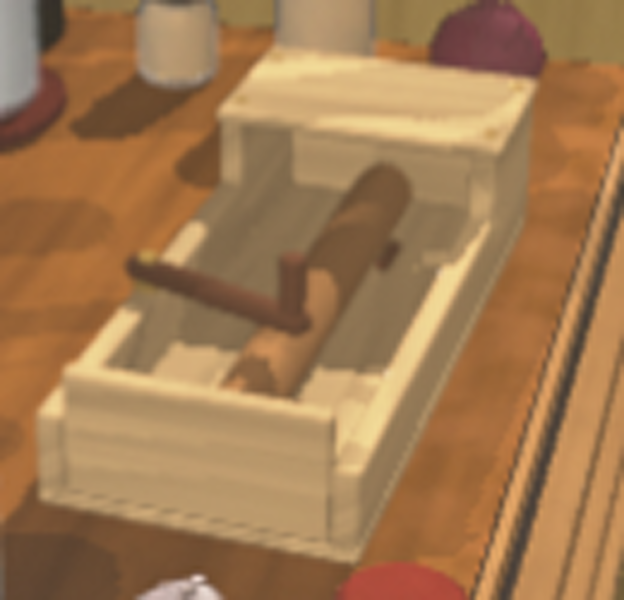

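The crops show the hood corners, the peg (side crop 292,258; top crop ~335,262), the pivot (388,137) and the pin's free end (~245,238). I'll fit the case pose to these points in both views.

```bash
cat > fit.py <<'E'
from h import *
from scipy.optimize import least_squares
T=lambda x,y:('top',215+x/4.4,165+y/4.4)
S=lambda x,y:('side',285+x/4.8,175+y/4.8)
def c2w(q,p):
    c,s=np.cos(q[2]),np.sin(q[2]);return np.array([q[0]+c*p[0]-s*p[1],q[1]+s*p[0]+c*p[1],p[2]+(q[3] if len(q)>3 else 0)])
ob=[(T(582,133),(.079,-.078,.0935)),(T(742,146),(.079,-.182,.0935)),(T(727,393),(-.079,-.182,.0935)),(T(568,380),(-.079,-.078,.0935)),
(T(388,137),(.072,.05,.066)),
(S(220,115),(.079,-.078,.0935)),(S(498,153),(-.079,-.078,.0935)),(S(270,50),(.079,-.182,.0935)),(S(536,82),(-.079,-.182,.0935)),
(S(42,497),(.079,.182,0)),(S(357,557),(-.079,.182,0)),(S(143,262),(.072,.05,.066))]
E
python3 - <<'E'
from fit import *
f=lambda q:np.concatenate([proj(o[0],c2w(q,p))-o[1:] for o,p in ob])
r=least_squares(f,[.45,0,0,0],loss='soft_l1');print(r.x);print(r.fun.reshape(-1,2).round(1).tolist() if r.fun.ndim else 0)
q=r.x
print('hood edges tri',tri(T(582,133),S(220,115)),tri(T(568,380),S(498,153)))
print('pivot',tri(T(388,137),S(143,262)),c2w(q,(.072,.05,.066)))
print('pegtop side@96',atz(*S(292,256),.096),'bar base',atz(*S(291,312),.066),'top tip',atz(*T(338,262),.09))
pt=tri(S(292,256),T(333,264));print('pegtri',pt)
c,s=np.cos(q[2]),np.sin(q[2]);R=np.array([[c,s],[-s,c]])
for n,a in(('peg',atz(*S(292,258),.096)),('pegT',atz(*T(333,264),.096)),('free',atz(*T(245,240),.03)),('ax1',atz(*T(470,255),.035)),('ax2',atz(*T(300,242),.035)),('axm',atz(*T(565,259),.035))): print(n,R@(a[:2]-q[:2]))
E
```

```text
[ 0.48061225  0.0342032  -0.047582   -0.00341304]
[[0.3, 0.6], [-0.2, 0.3], [-0.1, -0.9], [-0.4, -0.7], [0.8, 0.1], [-0.4, -0.4], [-0.5, -0.3], [1.1, -0.9], [-0.2, -0.5], [-0.7, 1.4], [0.3, 2.4], [1.2, -0.4]]
hood edges tri [ 0.55617203 -0.04699652  0.08921186] [ 0.3965092  -0.04105664  0.08901597]
pivot [0.55608423 0.08342357 0.06258078] [0.55490896 0.080722   0.06258696]
pegtop side@96 [0.4698683  0.11699715 0.096     ] bar base [0.46962508 0.11853083 0.066     ] top tip [0.46854583 0.11088819 0.09      ]
pegtri [0.46874374 0.11402757 0.09447078]
peg [-0.01528766  0.08415042]
pegT [-0.0174837   0.07850664]
free [-0.00291892  0.14816643]
ax1 [-0.0019091  -0.00804082]
ax2 [-0.00170665  0.10932893]
axm [ 0.00018676 -0.07321745]
```

```bash
cat > plan.py <<'E'
from fit import *
from scipy.spatial.transform import Rotation as Ro
Q=[.4806,.0342,-.0476]
def ori(t,tilt=0):   # tool y along case direction t, z down, tilted about case x (free end up)
    y=np.array([*t,0.])/np.linalg.norm(t);z=np.array([0,0,-1.]);M=np.column_stack([np.cross(y,z),y,z])
    r=Ro.from_euler('z',Q[2])*Ro.from_euler('x',tilt)*Ro.from_matrix(M)
    x,y,z,w=r.as_quat();return np.array([w,x,y,z])
def W(p): return c2w(Q,p)
def peg(a,z): return W((.072-.09*np.cos(a),.05+.09*np.sin(a),z)),ori((np.sin(a),np.cos(a)))
GY,HY,ZA=.02,-.150,.026
def pinpose(th,adv=0,lift=0,sg=1,dz=.013):
    # grasp axis point rotated about hood end; TCP dz beyond axis along the tool
    L=GY-HY; u=np.array([0,np.cos(th),np.sin(th)]);n=np.array([0,-np.sin(th),np.cos(th)])
    p=np.array([0,HY,ZA])+u*(L+adv)-n*dz+[0,0,lift]
    return W(p),ori((sg,0),th)
E
python3 - <<'E'
from plan import *
for a in(.33,.9,1.57): print('peg',a,arm.solve_ik(*peg(a,.072)),peg(a,.072)[0])
for sg in(1,-1):
  for k in((0,0,0),(.31,0,0),(.31,.1,0),(.31,.1,.17)): print(sg,k,arm.solve_ik(*pinpose(*k,sg=sg)),pinpose(*k,sg=sg)[0])
E
```

```text
peg 0.33 [-7.64741241e-03  4.58777585e-01  1.70802953e+00 -4.44089210e-16
  9.74785543e-01 -1.20084374e+00] [0.47123785 0.11389962 0.072     ]
peg 0.9 [ 7.15334803e-02  5.13521290e-01  1.59615438e+00 -4.44089210e-16
  1.03191698e+00 -5.51662846e-01] [0.50237052 0.153799   0.072     ]
peg 1.57 [ 9.38023942e-02  5.95790616e-01  1.42437302e+00 -4.44089210e-16
  1.12142902e+00  1.40606067e-01] [0.55910834 0.1706189  0.072     ]
1 (0, 0, 0) [-1.32879612e-01  5.58572904e-01  1.76536676e+00 -4.44089210e-16
  8.17652986e-01 -8.52796124e-02] [0.48155164 0.05417735 0.013     ]
1 (0.31, 0, 0) [-0.30754838  0.48111384  1.74535995  0.35199531  1.02571895 -0.46052105] [0.48135477 0.0500445  0.06547963]
1 (0.31, 0.1, 0) [-0.10633016  0.44329065  1.68943722  0.3574216   1.0560988  -0.24347696] [0.48588616 0.14516999 0.0959855 ]
1 (0.31, 0.1, 0.17) [-0.10633016  0.2524869   1.42260054  0.31051066  1.48937496 -0.08775504] [0.48588616 0.14516999 0.2659855 ]
-1 (0, 0, 0) None [0.48155164 0.05417735 0.013     ]
-1 (0.31, 0, 0) [-0.30754838  0.48111384  1.74535995  0.35199531  1.02571895  2.68107161] [0.48135477 0.0500445  0.06547963]
-1 (0.31, 0.1, 0) None [0.48588616 0.14516999 0.0959855 ]
-1 (0.31, 0.1, 0.17) None [0.48588616 0.14516999 0.2659855 ]
```

Run:
```python
from plan import *
a0=.33
p,o=peg(a0,.17); arm.move_ptp(p,o); print(arm.observe()['t'])
arm.move_linear(peg(a0,.073)[0],speed=.12)
arm.clamp(f_grip=25); s=arm.observe(); print(s['t'],s['opening'],s['grip_force'],s['force'],s['eef_pos'])
shot('side','s2.png',(265,100,425,260),3.7)
```

```text
2.0417
3.65 0.1479310449380848 25.78436851501465 [-0.77692112 -0.354135    1.82278217] [0.47124339 0.11389839 0.07310223]
```

View pics/s2.png

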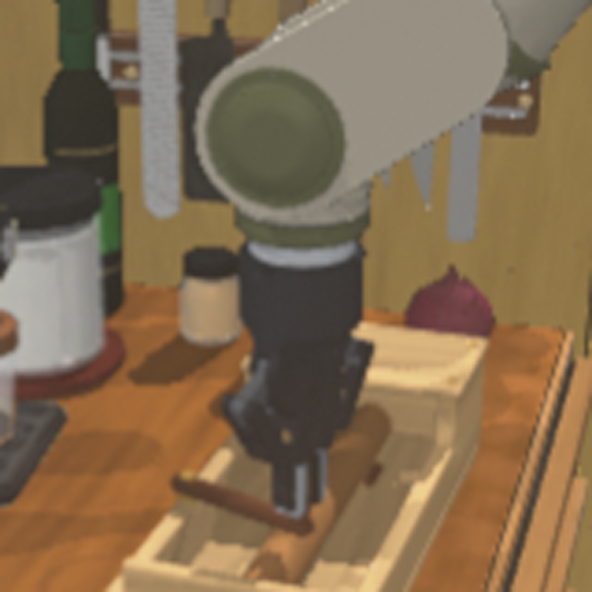

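The fingers hold the peg (crop ~300,490): the opening of 0.148 is about 13 mm, which matches the 14 mm peg. Now I'll swing it.

Run:
```python
from plan import *
for a in np.linspace(.33,1.571,8)[1:]:
    p,o=peg(a,.073); arm.move_linear(p,o,speed=.08); s=arm.observe(); print(round(a,2),round(s['t'],2),s['opening'].round(3),s['force'].round(1))
arm.ungrasp(); s=arm.observe(); print(s['t'])
arm.move_linear(peg(1.571,.16)[0],speed=.15)
p,o=pinpose(0); p[2]=.16; arm.move_ptp(p,o); print(arm.observe()['t'],arm.observe()['force'])
shot('top','t3.png',(215,165,395,275),4.4)
shot('side','s3.png',(285,175,415,300),4.8)
```

```text
Traceback (most recent call last):
AttributeError: 'float' object has no attribute 'round'
```

Run:
```python
from plan import *
for a in np.linspace(.33,1.571,8)[2:]:
    p,o=peg(a,.073); arm.move_linear(p,o,speed=.08); s=arm.observe(); print(round(a,2),round(s['t'],2),round(s['opening'],3),s['force'].round(1))
arm.ungrasp(); s=arm.observe(); print(s['t'])
arm.move_linear(peg(1.571,.16)[0],speed=.15)
p,o=pinpose(0); p[2]=.16; arm.move_ptp(p,o); print(arm.observe()['t'],arm.observe()['force'])
shot('top','t3.png',(215,165,395,275),4.4)
shot('side','s3.png',(285,175,415,300),4.8)
```

```text
0.68 4.4 0.153 [-4.   4.6  6. ]
0.86 4.75 0.151 [-5.5  7.   6.5]
1.04 5.1 0.148 [-5.6  9.6  5.7]
1.22 5.45 0.152 [-4.2 11.1  5.4]
1.39 5.8 0.148 [-2.7 12.6  3. ]
1.57 6.15 0.153 [ 2.1 11.2 -0.1]
6.85
8.2 [-0.00999825 -0.28461688  0.12949703]
```

View pics/s3.png

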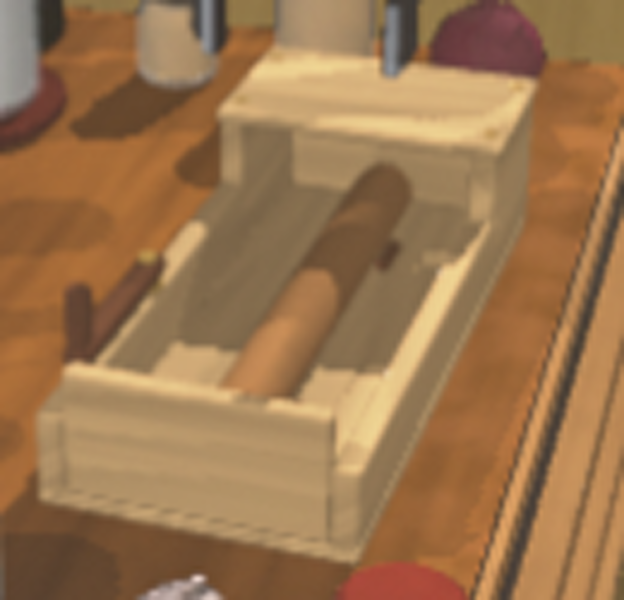

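View pics/t3.png

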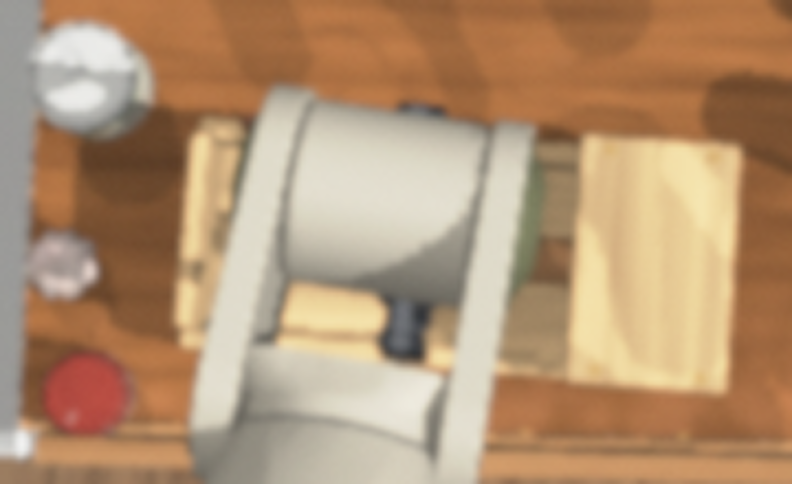

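The side crop shows the keeper lying along the back wall (pivot 148,257; peg top 78,290) and the pin still in place. I'll check the angle numerically, then grasp and tilt.

Run:
```python
from plan import *
c,s=np.cos(Q[2]),np.sin(Q[2]);R=np.array([[c,s],[-s,c]])
for n,a in(('pegtop',atz(*S(78,290),.096)),('pivot',atz(*S(148,257),.066))): print(n,R@(a[:2]-Q[:2]))
arm.move_linear(pinpose(0)[0],speed=.1)
s=arm.observe(); print(s['t'],s['force'].round(1))
if abs(s['force']).max()<8:
    arm.clamp(f_grip=60); s=arm.observe(); print(s['t'],s['opening'],s['grip_force'],s['force'].round(1))
```

```text
pegtop [0.06987773 0.14726455]
pivot [0.07134536 0.05289206]
9.9167 [0.7 0.1 0.5]
10.45 0.37390614587987187 59.159801602363586 [-1.3  0.8  5.4]
```

Keeper is at about 1.55 rad and the grasp is good (opening about 32–34 mm). Tilting next.

Run:
```python
from plan import *
for th in np.linspace(0,.31,6)[1:]:
    p,o=pinpose(th,lift=.002); arm.move_linear(p,o,speed=.04); s=arm.observe(); print(round(th,2),round(s['t'],2),round(s['opening'],3),s['force'].round(1))
arm.sleep(.3)
shot('side','s4.png',(265,100,425,260),3.7)
```

```text
0.06 10.92 0.374 [-0.6 -0.1 -2.1]
0.12 11.33 0.377 [ 0.4  0.4 -1.5]
0.19 11.75 0.374 [ 0.1 -0.2 -1.5]
0.25 12.17 0.376 [-0.8  0.4 -1.5]
0.31 12.58 0.374 [-0.5 -0.3 -1.3]
```

View pics/s4.png

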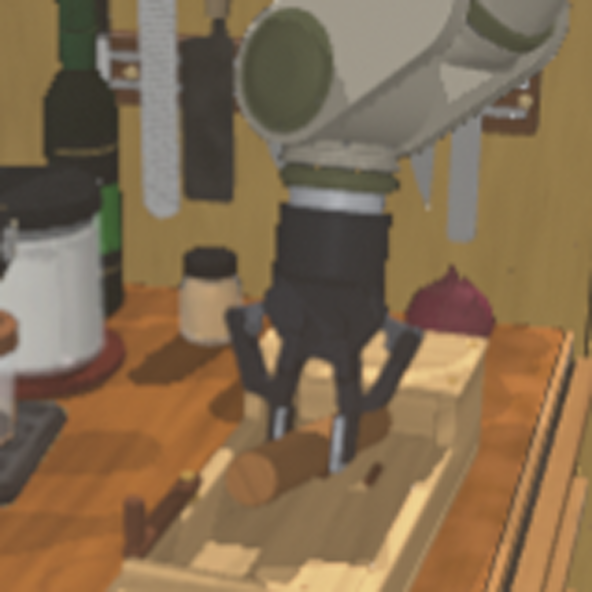

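The pin is tilted with its free end face at crop (250,477). I'll compare that with the prediction before drawing it out.

Run:
```python
from plan import *
th=.31;L=.3
f=W((0,HY+L*np.cos(th),ZA+.002+L*np.sin(th)));pr=proj('side',f);print(f,pr,'seen',265+250/3.7,100+477/3.7)
for z in(.09,.1,.11,.12): print(z,proj('side',W((0,HY+np.sqrt(.09-(z-.028)**2),z))))
o,d=ray('side',265+250/3.7,100+477/3.7)
k=(W((0,0,0))[0]-o[0])/d[0];print(o+k*d)
```

```text
[0.48705688 0.16974637 0.11951759] [332.28296441 228.62631541] seen 332.56756756756755 228.9189189189189
0.09 [331.15019704 241.98996395]
0.1 [331.47939661 237.55516798]
0.11 [331.86404668 233.0249577 ]
0.12 [332.30559461 228.401136  ]
[0.4806     0.18958563 0.1298493 ]
```

Run:
```python
from plan import *
p,o=pinpose(.31,.12,.002); arm.move_linear(p,o,speed=.08); s=arm.observe(); print(s['t'],s['opening'],s['force'].round(1))
p,o=pinpose(.31,.12,.17); arm.move_linear(p,o,speed=.08); arm.sleep(.7); s=arm.observe(); print(s['t'],s['opening'],s['grip_force'],s['force'].round(1))
shot('side','s5.png',(200,60,440,320),2.3)
```

```text
14.5833 0.37706297384995285 [ 0.   0.2 -0.4]
17.5333 0.37403736914562835 59.54205930233002 [-1.3 -0.6 -2.1]
```

View pics/s5.png

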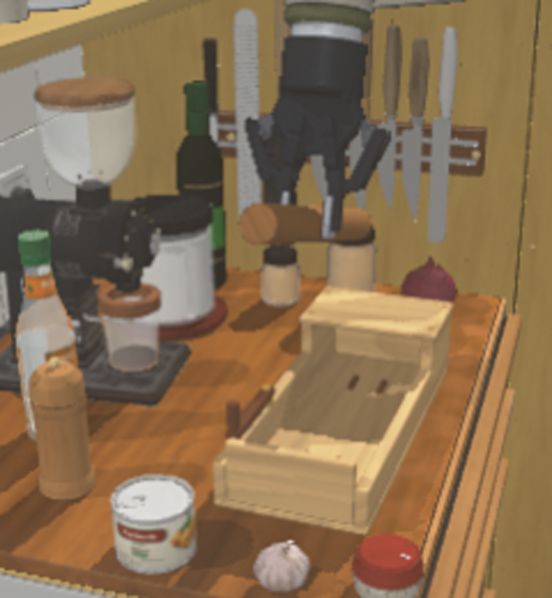

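The pin is held clear above the case (crop 240–370, 205–245), the keeper lies along the back wall (230–270, 385–430), and the surrounding things have not moved.

```bash
python3 -c "
from h import *
print(ticket.close_job())"
```

```text
the job is handed in; nothing more can be done
None
```

The job is handed in at about 17.5 s of robot time: the keeper lies along the back wall, and the pin, drawn out slantwise, is held still with its lower end about 23 cm above the worktop; no verdict came back.

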